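Feed a sample rack with the sprung lever and set the reader on the tall tube

TASK

Feed the rack of sample tubes home: swing the feed lever of the tube reader all the way to its stop, so that its pusher slides the rack up to the end stop, and let the lever spring back. Then turn the knob on the sliding reader carriage until its pointer stands at the middle of the tall tube. Do not touch the rack or the tubes with the robot, keep the tubes upright, and leave the other things on the bench where they are.

Things in the scene. Friction and masses are not known exactly. Their poses are not given: they have to be found in the camera images.
- feed_deck: the tube reader's feed deck, a fixed white slab 200 (x) x 400 (y) x 40 mm high. Origin under its centre; its x points away from the robot, its y to the robot's left (its yaw varies). The rack is fed along +y in a channel on its far half; the reader carriage rides along y on rods on its near half, between end blocks 80 mm high over the bench at y = -55 and 145 mm; the lever is at the near -y corner
- feed_lever (a joint): angle of the sprung feed lever, rad: 0 at home, 1.0 at its stop. A level steel arm on a vertical pivot, pointing towards the robot: at home 0.5 rad to the -y side of the deck's -x direction, at the stop 0.5 rad to its +y side (clockwise from above). It needs about 1.3 N at the post at home, 5 N at the stop, springs home when let go, and moves the pusher 50 mm per rad; the rack is not drawn back
- feed_lever_post (a point): centre of the top end of the black upright post on the end of the lever arm, 100 mm over the bench and 100 mm from the pivot; the post is 16 mm in diameter and stands free from 60 to 100 mm over the bench (the arm, 12 mm thick, is below that)
- feed_lever_hinge (a point): pivot of the feed lever, on its axis, 52 mm over the bench (at x = -40, y = -140 mm of the deck)
- tube_rack: grey loose tube rack, 34 (x) x 116 (y) x 50 mm high, five holes 22 mm apart in a row along y, the three middle ones holding tubes. Origin at the centre of its underside, 40 mm over the bench, at x = 55 mm of the deck. It starts at y = 0 to 10 mm of the deck; a full lever stroke leaves it at y = 48 mm, 2 mm from the end stop (a steel block 72 mm high over the bench)
- tall_tube: the tall tube, amber with a yellow cap, 16 mm diameter, 100 mm long (top about 146 mm over the bench); stands in one of the three middle holes of the rack. Origin at the centre of its bottom end.
- short_tube_a: short tube, same diameter and cap, 75 mm long (top about 121 mm over the bench), in another middle hole; origin at the centre of its bottom end
- short_tube_b: the other short tube, just like short_tube_a, in the remaining middle hole
- carriage_knob (a joint): angle of the black bar knob on top of the reader carriage, rad, 0 to 3.6, growing clockwise seen from above; starts at 0 to 0.3. It is geared to the carriage: each rad clockwise shifts the carriage, knob and pointer 25 mm along the deck's +y (anticlockwise brings them back). It holds where it is left; it turns with about 0.06 N m.
- knob_grip (a point): on the knob's axis at the height to grip, 109 mm over the bench, at x = -35, y = 25 x knob angle (mm) of the deck. The grip is a bar 14 mm thick, 44 mm long, 28 mm high (93 to 121 mm over the bench) on a disc of 23 mm radius. The bar lies along the deck's x when the knob reads 0 and turns with it; this point's x axis is along the bar
- pointer_tip (a point): tip of the carriage's steel pointer, 3 mm wide, 92 mm over the bench, pointing along the deck's +x at the row of tubes, 18 mm short of the row's centre line; it moves with the carriage
- read_point (a point): the point that the reader reads: 18 mm straight ahead (deck +x) of the pointer tip, on the centre line of the tube row, 92 mm over the bench. The tube whose axis is here is the one being read.
- reagent_bottle: bystander: white bottle, 60 mm diameter, 130 mm high, beyond the deck's +y end; origin under its centre
- stain_jar: bystander: amber jar, 56 mm diameter, 75 mm high, beside the deck's -y end; origin under its centre
- slide_box: bystander: grey slide box, 90 x 35 x 30 mm high, in front of the deck, on the +y half; origin under its centre
- marker_pen: bystander: black marker pen, 14 mm diameter, 134 mm long, lying before the deck's +y corner
- specimen_cup: bystander: white open cup, 60 mm diameter, 60 mm high, beyond the deck's +y end
- dropper_bottle: bystander: white dropper bottle, 34 mm diameter, 90 mm high, standing on the deck by its +y end
- petri_dish: bystander: clear dish, 90 mm diameter, 14 mm high, to the -y side of the deck

How it is judged (in metres and radians):
On the way, in this order (a step that is already met when the one before it is completed fails the run):
1. the feed lever is swung to its stop (0.95 rad or more) (value of joint feed_lever above 0.95 rad), for 0.05 s.
2. the lever has sprung back home and the rack stays at the end stop (value of joint feed_lever below 0.08 rad and y of tube_rack in the frame of feed_deck above 0.043 m), for 0.2 s.
At the end, for the whole second after the job is handed in: The rack lies at the end stop (at most 5 mm short of where a full stroke leaves it), the lever is back home (within 0.08 rad), the read point is within 6 mm of the tall tube's axis seen from above, all three tubes stand upright in the rack (within 0.2 rad), rack and knob at rest (all of step 2 and horizontal distance between read_point and tall_tube below 0.006 m and linear speed of tube_rack below 0.01 m/s and velocity of joint carriage_knob between -0.05 and 0.05 rad/s and angle between each of tall_tube, short_tube_a, short_tube_b's own z axis and vertical below 0.2 rad); the robot touches nothing.
It fails at once if the robot touches the rack or a tube (contact force between any of the fingers, the arm and tube_rack above 0.5 N or contact force between any of the fingers, the arm and tall_tube above 0.5 N or contact force between any of the fingers, the arm and short_tube_a above 0.5 N or contact force between any of the fingers, the arm and short_tube_b above 0.5 N).
It fails at once if a tube tips (angle between any of tall_tube, short_tube_a, short_tube_b's own z axis and vertical above 0.4 rad).
It fails at once if a bystander is shifted by more than 30 mm (distance of any of reagent_bottle, stain_jar, slide_box, marker_pen, specimen_cup, dropper_bottle, petri_dish from where it was at the start of the episode above 0.03 m).
It also fails if it takes over 72 s, if anything falls off the work surface, if the arm or the gripper's body presses on something with over 40 N, if the wrist force passes 120 N, or if a joint passes its speed limit or range.

ROBOT

A 7-joint arm with a two-finger parallel gripper is mounted at the origin on the work surface. World frame = base frame: x ahead of the robot, y to its left, z up, the work surface at z = 0. Lengths are in m, angles in degrees, forces in N, time in s.
With the tool pointing down it reaches from about 0.35 to 0.9 m from the base axis. Payload 19.9 kg.
Tool frame: the origin (TCP) lies midway between the tips of the shut fingers; the grasp point (between the pads) lies 19 mm behind it (r.hold_point_z is the distance from the TCP to the grasp point, in m); z points along the fingers, y is the line along which they close (so a half turn about z gives the same grasp; the last joint's range is limited). The gripper opens to 85 mm and grips with 20 to 120 N. Pads are 22 mm wide; open, the fingers measure 114 mm over their backs; the gripper's body (76 mm by 85 mm) begins 54 mm behind the grasp point. The pads swing forward as they close: fully open they stand 13 mm farther back than shut.
Start: joints at [67.065, 23.915, -0.59, 92.452, 0.269, 63.638, -3.037], TCP at [0.219, -0.585, 0.231] pointing down, gripper open.
Joint ranges: [-161.28, 161.28], [-22.2, 115.67], [-73.04, 71.86], [3.21, 147.25], [-68.34, 248.33], [10.77, 114.83], [-161.83, 161.83]. Speed limits (degrees/s): [108.29, 108.29, 136.94, 136.94, 172.46, 172.46, 172.46].

INTERFACE

Orientations are given as a 3x3 rotation matrix whose columns are the frame's x, y, z axes.
In Python, from station import r gives the robot as it stands. Calls block until the motion is done:
- r.goto(position, orientation): joint-space move of the TCP to a pose.
- r.movel(position, frame=None, rate=0.15): straight line of the TCP; frame=None keeps the orientation; rate is the mean speed in m/s.
- r.move_joints(angles): joint-space move.
- r.let_go() and r.close(grip_force=None): open the fingers fully, or close them until they stop; grip_force is the grip in N (None keeps the last).
- r.wait(seconds).
- r.inverse_kinematics(position, orientation): joint angles nearest the present ones, or None.
- r.capture(name): name is "scene" or "top" or "wrist"; returns the picture (384x512x3 uint8, red, green, blue); there is no depth.
- r.get_calibration(name): a dict with "mtx" (3x3 intrinsics, pixels), "distortion" ([k1, k2, p1, p2, k3] as OpenCV has them; the pictures are not rectified), "world_to_cam" (4x4, takes a point from world to camera coordinates). Camera axes: x right, y down, z forward; pixel columns grow to the right and rows downward; lengths in m; the calibration is good to about 2 mm. A picture is of the moment at which its call begins: read the wrist's pose just before it. get_calibration takes no time and is no camera call; for the wrist camera it gives the pose at the moment of the call.
A pose or a line that the arm cannot do raises r.PlanningError and nothing moves.
- r.sign_off(): hands the job in; it is judged then, once.
Trained networks look in the newest picture that a camera, given by its name, has taken for a name from the list of things; names that differ only in an ending like _2 or _b are one class to them, and where a whole thing is asked for, a point or a joint stands for the part that bears it (a point fixed in the world has none). Each returns a list of dicts, best first, with "p" (0 to 1); they miss things now and then, are a little off and sometimes report something else, mostly with a low value. They report only what shows in the picture. A call takes as long as a camera call.
- r.boxes_of(camera, name): "bbox" ([left, top, right, bottom] in pixels, round what is visible of it).
- r.regions_of(camera, name): "region" (384x512 bool, what is visible of it) and "bbox" ([left, top, right, bottom] in pixels, round what is visible of it).
Readings, each from a call of its own:
- r.get_time(): time.
- r.get_joint_pos(): joint angles.
- r.get_qvel(): joint speeds.
- r.get_effort(): joint torques, N m.
- r.get_tool_pos(): TCP position.
- r.get_eef_rot(): TCP orientation.
- r.get_wrist_force(): force on the tool from outside, world axes, zero at the start.
- r.get_wrist_torque(): the same for the moment, N m.
- r.get_finger_gap(): finger opening in m.
- r.get_finger_force(): force on a finger pad.
Only numpy, scipy, OpenCV 4.12 (cv2) and the standard library are available. Lean on these libraries where they do the work, as an engineer would, in place of code of your own. Each camera call takes 0.05 s, during which the arm holds its last target. There are 200 camera calls.

## Working session

There is one attempt and no reset: what is moved stays moved. The work goes in short steps, each a Python script; the robot and the scene stay as the last script left them, time stands still between calls to the robot, and variables do not carry over. Pictures are saved under pics/ and viewed, at most 10 in all, crops included, and the job is handed in when it is done.

```bash
mkdir -p pics; ls; python3 - <<'E'
from station import r
import cv2,numpy as np
ims=[]
for c in ("scene","top"):
    im=r.capture(c); cv2.imwrite(f"pics/{c}0.png",im[:,:,::-1]); k=r.get_calibration(c); print(c,np.round(k["mtx"],1).tolist(),np.round(k["distortion"],3),np.round(k["world_to_cam"],3).tolist())
    for n in ["feed_deck","feed_lever_post","tube_rack","tall_tube","short_tube_a","knob_grip","pointer_tip","stain_jar","slide_box"]:
        print(n,[(np.round(d["bbox"]).tolist(),round(d["p"],2)) for d in r.boxes_of(c,n)[:2]])
print(r.get_time())
E
```

```text
pics
scene [[441.3, 0.0, 253.3], [0.0, 441.3, 192.1], [0.0, 0.0, 1.0]] [-0.014  0.     0.     0.     0.   ] [[-0.602, 0.799, -0.003, 0.347], [0.478, 0.358, -0.802, -0.204], [-0.639, -0.484, -0.597, 1.553], [0.0, 0.0, 0.0, 1.0]]
feed_deck [([163.0, 154.0, 332.0, 292.0], 0.83), ([304.0, 210.0, 323.0, 246.0], 0.34)]
feed_lever_post [([208.0, 157.0, 222.0, 193.0], 0.68)]
tube_rack [([206.0, 206.0, 250.0, 243.0], 0.82), ([346.0, 210.0, 377.0, 243.0], 0.17)]
tall_tube [([218.0, 192.0, 230.0, 218.0], 0.65), ([246.0, 187.0, 258.0, 207.0], 0.6)]
short_tube_a [([215.0, 202.0, 224.0, 216.0], 0.65), ([225.0, 208.0, 236.0, 221.0], 0.38)]
knob_grip [([242.0, 185.0, 260.0, 205.0], 0.51)]
pointer_tip [([207.0, 154.0, 227.0, 195.0], 0.25)]
stain_jar [([155.0, 170.0, 178.0, 203.0], 0.98), ([158.0, 157.0, 187.0, 174.0], 0.51)]
slide_box []
top [[499.0, 0.0, 263.2], [0.0, 499.0, 198.1], [0.0, 0.0, 1.0]] [0.019 0.    0.    0.    0.   ] [[-0.031, -1.0, 0.005, -0.0], [-0.995, 0.03, -0.094, 0.578], [0.094, -0.008, -0.996, 1.442], [0.0, 0.0, 0.0, 1.0]]
feed_deck [([187.0, 144.0, 326.0, 226.0], 0.58), ([294.0, 186.0, 325.0, 225.0], 0.44)]
feed_lever_post [([296.0, 188.0, 327.0, 226.0], 0.52), ([334.0, 162.0, 357.0, 187.0], 0.36)]
tube_rack [([239.0, 153.0, 276.0, 168.0], 0.93), ([152.0, 155.0, 178.0, 182.0], 0.17)]
tall_tube [([239.0, 153.0, 276.0, 169.0], 0.43)]
short_tube_a []
knob_grip []
pointer_tip [([246.0, 161.0, 264.0, 200.0], 0.72)]
stain_jar [([158.0, 246.0, 196.0, 262.0], 0.7), ([336.0, 163.0, 357.0, 188.0], 0.63)]
slide_box [([222.0, 221.0, 237.0, 250.0], 0.73), ([155.0, 160.0, 178.0, 183.0], 0.58)]
1.0
```

```bash
python3 - <<'E'
import cv2
a=cv2.imread("pics/top0.png")[120:280,130:380]; cv2.imwrite("pics/t0c.png",cv2.resize(a,(800,512),interpolation=cv2.INTER_CUBIC))
a=cv2.imread("pics/scene0.png")[120:320,130:390]; cv2.imwrite("pics/s0c.png",cv2.resize(a,(780,600),interpolation=cv2.INTER_CUBIC))
E
```

```text
(no output)
```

View pics/t0c.png

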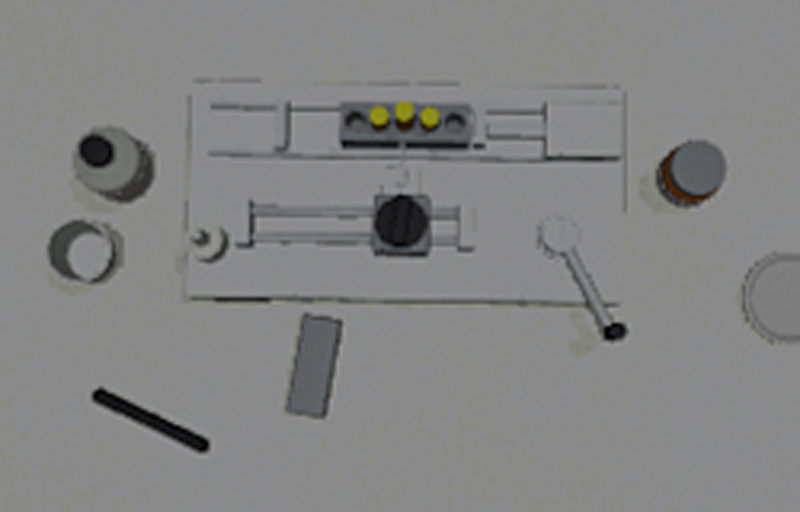

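View pics/s0c.png

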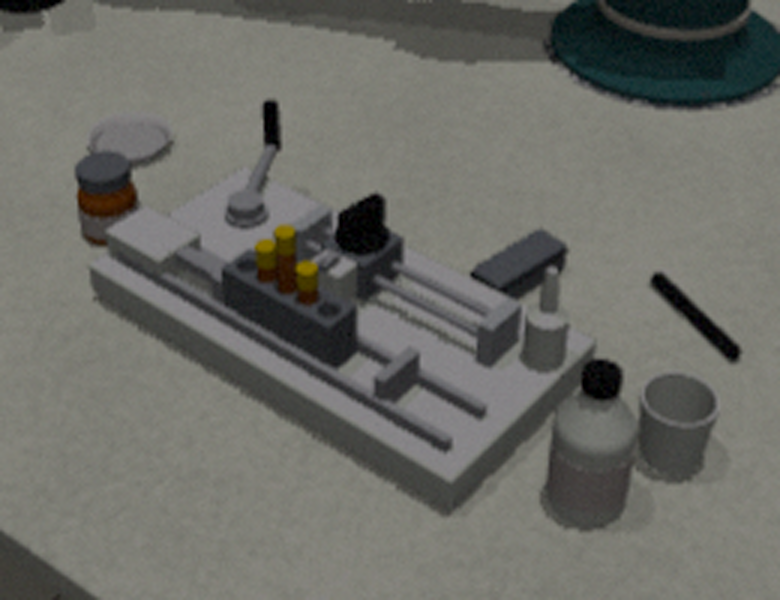

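The top crop shows the deck corners at about (190,82), (625,88), (187,298) and (620,303). The post top is at (614,331) and the knob at (402,220). The tall tube looks like the middle one, with its cap standing higher in both views. Next I fit the deck pose.

```bash
cat > h.py <<'E'
import numpy as np, cv2
from scipy.optimize import least_squares
def proj(k,P):
    T=np.array(k["world_to_cam"]); return cv2.projectPoints(np.atleast_2d(P).astype(float),cv2.Rodrigues(T[:3,:3])[0],T[:3,3],np.array(k["mtx"]),np.array(k["distortion"]))[0][:,0]
def d2w(p,P):
    P=np.atleast_2d(P); c,s=np.cos(p[2]),np.sin(p[2])
    return np.c_[p[0]+c*P[:,0]-s*P[:,1],p[1]+s*P[:,0]+c*P[:,1],P[:,2]]
def fit(obs,x0):  # obs: list of (calib, pts, pixels)
    f=lambda p:np.concatenate([(proj(k,d2w(p,P))-u).ravel() for k,P,u in obs])
    s=least_squares(f,x0,loss="soft_l1"); return s.x,f(s.x).reshape(-1,2)
def down(yaw): # tool down, tool x at given yaw
    c,s=np.cos(yaw),np.sin(yaw); return np.array([[c,s,0],[s,-c,0],[0,0,-1.]])
E
python3 - <<'E'
from station import r
from h import *
t=np.array([[190,82],[625,88],[187,298],[620,303],[614,331]])/3.2+[130,120]
s=np.array([[447,482],[92,265],[595,343],[271,103]])/3+[130,120]
a,b,c,d,e=[.1,.2,.04],[.1,-.2,.04],[-.1,.2,.04],[-.1,-.2,.04],[-.1278,-.1879,.1]
x,res=fit([(r.get_calibration("top"),np.array([a,b,c,d,e]),t),(r.get_calibration("scene"),np.array([a,b,c,e]),s)],[.6,0,0])
print(x,np.degrees(x[2]),np.round(res,1).tolist())
print(d2w(x,[e,[-.04,-.14,.05],[-.035,0,.1]]))
# wrist camera offset in tool frame
T=np.array(r.get_calibration("wrist")["world_to_cam"]); Rc=T[:3,:3].T; pc=-Rc@T[:3,3]
R=np.array(r.get_eef_rot()); print("cam in tool",R.T@(pc-r.get_tool_pos()), (R.T@Rc).round(2).tolist(), R.round(2).tolist())
E
```

```text
[ 0.6324988   0.00193646 -0.05238711] -3.0015601804163574 [[-0.5, -1.5], [-0.7, -0.4], [-2.1, -1.3], [0.1, 0.2], [0.2, 0.0], [0.2, -1.3], [-1.9, -2.3], [0.4, -2.3], [-0.0, -1.1]]
[[ 0.49503509 -0.17901375  0.1       ]
 [ 0.58522283 -0.13577695  0.05      ]
 [ 0.59754682  0.00376917  0.1       ]]
cam in tool [ 0.06520797 -0.00039312 -0.14333253] [[-0.0, -0.97, -0.26], [1.0, -0.0, -0.0], [-0.0, -0.26, 0.97]] [[0.94, 0.35, -0.0], [0.35, -0.94, 0.0], [-0.0, -0.0, -1.0]]
```

```bash
python3 - <<'E'
from station import r
from h import *
p=[.6325,.0019,-.0524]
for s in (0,np.pi/2,-np.pi/2):
  q=r.inverse_kinematics([.56,-.06,.33],down(p[2]+s)); print(s,q)
r.goto([.56,-.06,.33],down(p[2]+0))
k=r.get_calibration("wrist"); im=r.capture("wrist"); cv2.imwrite("pics/w1.png",im[:,:,::-1])
P=[[-.1278,-.1879,.1],[-.04,-.14,.058],[-.1,-.2,.04],[-.1,.2,.04],[.1,.2,.04],[.1,-.2,.04],[-.035,0,.121],[.055,0,.146]]
print(proj(k,d2w(p,P)).round(0).tolist(), np.round(k["mtx"],1).tolist())
for n in ["feed_lever_post","tall_tube","short_tube_a","knob_grip","pointer_tip","tube_rack"]:
    print(n,[(np.round(d["bbox"]).tolist(),round(d["p"],2)) for d in r.boxes_of("wrist",n)[:3]])
print(r.get_time(), np.round(r.get_joint_pos(),1))
E
```

```text
0 [ 22.81436169  14.52079331 -24.06097509  93.5347718    6.12827467
  73.25006989 -95.33628741]
1.5707963267948966 [ 31.9123848   16.03873809 -35.56689575  93.24340741   9.63298062
  73.81391644  -8.29648438]
-1.5707963267948966 [ -44.57970259   21.60288414   62.25355423   95.62868985  -19.73134131
   74.82482269 -161.71894808]
[[366.0, 216.0], [323.0, 137.0], [364.0, 181.0], [66.0, 182.0], [46.0, 24.0], [374.0, 19.0], [199.0, 137.0], [190.0, 41.0]] [[337.3, 0.0, 262.6], [0.0, 337.3, 196.2], [0.0, 0.0, 1.0]]
feed_lever_post [([310.0, 122.0, 371.0, 219.0], 0.89)]
tall_tube [([179.0, 30.0, 206.0, 62.0], 0.55), ([306.0, 122.0, 377.0, 219.0], 0.28)]
short_tube_a [([206.0, 36.0, 223.0, 58.0], 0.9), ([160.0, 36.0, 187.0, 60.0], 0.56), ([440.0, 137.0, 496.0, 200.0], 0.55)]
knob_grip [([179.0, 115.0, 219.0, 152.0], 0.98)]
pointer_tip [([182.0, 70.0, 226.0, 156.0], 0.64)]
tube_rack [([145.0, 30.0, 256.0, 72.0], 0.62), ([183.0, 32.0, 206.0, 60.0], 0.48)]
3.6083 [ 22.8  14.5 -24.1  93.5   6.1  73.3 -95.3]
```

View pics/w1.png

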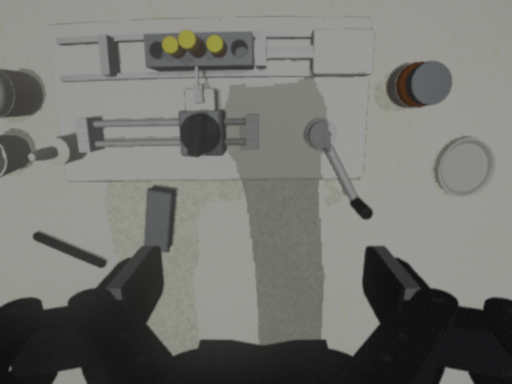

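The wrist view shows the post top near (364,211) and the pivot cap at (319,133). The knob is at (200,133). The tall tube is in the middle hole, with its cap at (187,40) between shorts at 171 and 216. The predictions agree to about 3 px, so I refit, then push the lever.

```bash
cat > push.py <<'E'
from station import r
from h import *
a,b,c,d,e=[.1,.2,.04],[.1,-.2,.04],[-.1,.2,.04],[-.1,-.2,.04],[-.1278,-.1879,.1]
t=np.array([[190,82],[625,88],[187,298],[620,303],[614,331]])/3.2+[130,120]
s=np.array([[447,482],[92,265],[595,343],[271,103]])/3+[130,120]
w=np.array([[50,23],[374,16],[68,181],[365,178],[364,211]])
x,res=fit([(r.get_calibration("top"),np.array([a,b,c,d,e]),t),(r.get_calibration("scene"),np.array([a,b,c,e]),s),(r.get_calibration("wrist"),np.array([a,b,c,d,e]),w)],[.63,0,-.05])
print(x,res.round(1).tolist()); np.save("deck.npy",x)
H=d2w(x,[-.04,-.14,0])[0]
def pose(th,z,off=.019):   # tool behind the post by off along the swing, tool x along the swing
    al=x[2]+np.pi+.5-th    # arm direction
    rad=np.array([np.cos(al),np.sin(al),0]); tan=np.array([np.sin(al),-np.cos(al),0])
    P=H+.1*rad-off*tan; P[2]=z
    return P,down(np.arctan2(tan[1],tan[0])),tan
r.close()
P,R,_=pose(0,.16,.045); r.goto(P,R); print("above",np.round(r.get_joint_pos(),1))
P,R,_=pose(0,.07,.045); r.movel(P,R,rate=.1)
f0=np.array(r.get_wrist_force()); print("f0",f0.round(1),r.get_time())
for off in (.035,.027):
    P,R,_=pose(0,.07,off); r.movel(P,R,rate=.05)
for th in np.r_[np.arange(-.05,.9,.1),np.arange(.9,1.25,.03)]:
    P,R,tan=pose(th,.07); r.movel(P,R,rate=.08)
    f=np.array(r.get_wrist_force())-f0; print(round(th,2),f.round(1),"along",round(f@tan,2))
    if f@tan<-14: break
print(r.get_time())
r.wait(.1); cv2.imwrite("pics/top1.png",r.capture("top")[120:280,130:380,::-1])
E
python3 push.py
```

```text
[ 0.63472116  0.00177388 -0.04767247] [[-0.7, -2.0], [-0.9, -1.4], [-1.9, -1.7], [0.3, -0.9], [0.5, -1.1], [0.0, -0.9], [-2.7, -1.6], [-0.1, -2.1], [-0.9, -0.7], [-3.5, -0.1], [0.3, 0.0], [-1.6, 0.2], [-0.3, 1.1], [3.8, 2.2]]
above [ 47.8  26.1 -35.4 104.4  18.1  55.2  30.6]
f0 [ 0.6  0.5 -0.3] 7.4
-0.05 [-0.9 -0.7 -0. ] along -0.22
0.05 [-0.4 -2.   0.2] along -1.73
0.15 [-0.2 -2.4  0.5] along -2.22
0.25 [-1.2 -2.9  0.3] along -2.58
0.35 [-1.9 -3.7 -0.3] along -3.5
0.45 [-2.4 -3.1 -0.2] along -3.09
0.55 [-2.5 -3.4 -0.7] along -3.59
0.65 [-3.4 -3.1 -1.9] along -3.73
0.75 [-1.4 -2.  -2. ] along -2.35
0.85 [-2.8 -4.6 -0.5] along -5.29
0.9 [-2.  -3.8 -0.6] along -4.31
0.93 [-2.9 -4.2 -1. ] along -5.11
0.96 [-2.9 -3.5 -0.9] along -4.5
0.99 [-3.3 -1.9 -1.7] along -3.29
1.02 [-5.1 -5.8  0.5] along -7.58
1.05 [-12.3 -15.8   6.1] along -19.98
12.2833
```

The force jump at 1.02–1.05 rad marks the stop. I'll ride the lever back home and look again.

```bash
python3 - <<'E'
src=open('push.py').read()
i=src.index("def pose"); j=src.index("r.close()")
open('lev.py','w').write("from station import r\nfrom h import *\nx=np.load('deck.npy'); H=d2w(x,[-.04,-.14,0])[0]\n"+src[i:j])
E
python3 - <<'E'
from lev import *
for th in np.arange(.9,-.05,-.15):
    P,R,tan=pose(th,.07); r.movel(P,R,rate=.12)
P,R,_=pose(0,.07,.045); r.movel(P,R,rate=.08)
P,R,_=pose(0,.20,.045); r.movel(P,R,rate=.2)
print("f",np.round(r.get_wrist_force(),1))
r.goto(d2w(x,[-.07,.02,.33])[0],down(x[2]))
k=r.get_calibration("wrist"); im=r.capture("wrist"); cv2.imwrite("pics/w2.png",im[:,:,::-1])
print("pred tall top, holes",proj(k,d2w(x,[[.055,.048,.146],[.055,.048+.044,.09],[.055,.048-.044,.09],[-.1278,-.1879,.1],[-.1,-.2,.04],[-.1,.2,.04],[.1,.2,.04],[.1,-.2,.04]])).round(0).tolist())
print("knob y vs px",proj(k,d2w(x,[[-.035,0,.121],[-.035,.01,.121],[.037,0,.092],[.037,.01,.092]])).round(1).tolist())
print(r.get_time())
E
```

```text
f [0.8 0.1 0.4]
pred tall top, holes [[232.0, 39.0], [195.0, 50.0], [277.0, 49.0], [438.0, 215.0], [427.0, 181.0], [127.0, 181.0], [113.0, 19.0], [443.0, 21.0]]
knob y vs px [[281.9, 136.2], [272.2, 136.2], [281.1, 66.4], [271.8, 66.4]]
17.9833
```

View pics/w2.png

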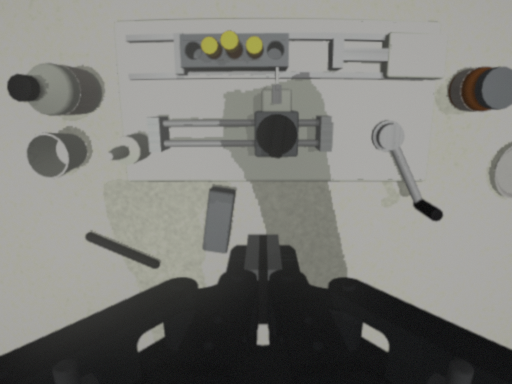

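The rack is now at the end stop with the tall tube's cap at (230,40), close to the prediction, and the lever is home. The knob is at (276,133), so it reads roughly 0.2 rad. I'll check the bar direction in an enlarged crop and plan the knob turn.

```bash
python3 - <<'E'
import cv2,numpy as np
from lev import *
im=cv2.imread("pics/w2.png")[85:160,235:335].astype(float)
im=255*np.clip(im/255,0,1)**.35
cv2.imwrite("pics/w2k.png",cv2.resize(im.astype(np.uint8),(800,600),interpolation=cv2.INTER_CUBIC))
# reach check of turn
for base in (0,np.pi):
  for ph in (0.18,.6,1.0,1.5,1.92):
    P=d2w(x,[-.035,.025*ph,.098])[0]; q=r.inverse_kinematics(P,down(x[2]+base-ph)); print(round(base,1),ph,None if q is None else np.round(q,0))
E
```

```text
0 0.18 [  11.   32.  -20.  102.   14.   49. -118.]
0 0.6 [   9.   31.  -17.  102.   12.   49. -141.]
0 1.0 [ -21.   32.   20.  103.  -14.   48. -144.]
0 1.5 [ -37.   37.   41.  103.  -30.   52. -161.]
0 1.92 [ 35.  47. -62. 100.  47.  63. 114.]
3.1 0.18 [ 31.  39. -48. 101.  34.  56.  46.]
3.1 0.6 [ 27.  37. -43. 101.  31.  54.  24.]
3.1 1.0 [ 24.  36. -40. 101.  28.  53.   2.]
3.1 1.5 [ 19.  35. -35. 101.  25.  52. -25.]
3.1 1.92 [ 16.  34. -31. 101.  22.  51. -48.]
```

View pics/w2k.png

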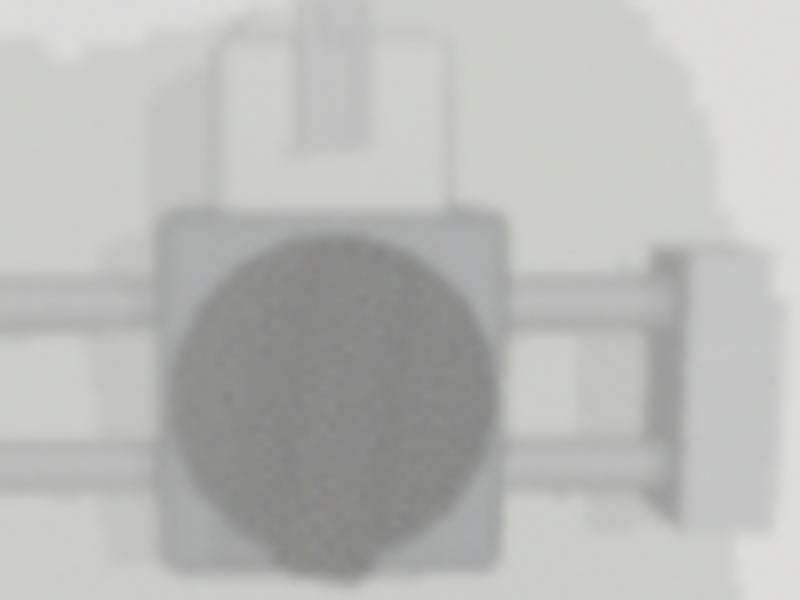

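```bash
cat > knob.py <<'E'
from lev import *
def kp(ph,z): return d2w(x,[-.035,.025*ph,z])[0],down(x[2]+np.pi-ph)
def turn(p0,p1,grip=40):
    r.let_go(); P,R=kp(p0,.2); r.goto(P,R)
    P,R=kp(p0,.100); r.movel(P,R,rate=.1); print("down f",np.round(r.get_wrist_force(),1))
    r.close(grip); print("gap",r.get_finger_gap(),"f",np.round(r.get_wrist_force(),1))
    for ph in np.linspace(p0,p1,max(2,int(abs(p1-p0)/.25)+1))[1:]:
        P,R=kp(ph,.100); r.movel(P,R,rate=.015)
        print(round(ph,2),np.round(r.get_wrist_force(),1),np.round(r.get_wrist_torque(),2))
    r.let_go(); P,R=kp(p1,.2); r.movel(P,R,rate=.15)
E
python3 - <<'E'
from knob import *
turn(.17,1.92)
print(r.get_time())
r.goto(d2w(x,[-.04,.045,.3])[0],down(x[2]))
k=r.get_calibration("wrist"); im=r.capture("wrist"); cv2.imwrite("pics/w3.png",im[:,:,::-1])
print(proj(k,d2w(x,[[.055,.048,.146],[.037,.048,.092],[.037,.058,.092],[-.035,.048,.121],[.055,.092,.09],[.055,.004,.09]])).round(1).tolist())
k=r.get_calibration("top"); im=r.capture("top"); cv2.imwrite("pics/top3.png",im[:,:,::-1])
print(proj(k,d2w(x,[[.055,.048,.146],[.037,.048,.092],[-.035,.048,.121],[.055,.092,.09],[.055,.004,.09]])).round(1).tolist())
print(r.get_time())
E
```

```text
down f [ 0.4  1.2 -1. ]
gap 0.013053132046268033 f [-0.3  4.1  2.4]
0.42 [0.7 5.8 3.3] [ 1.3  -0.11  0.15]
0.67 [-0.6  6.   4.2] [1.33 0.02 0.1 ]
0.92 [-1.8  6.3  5.5] [1.35 0.27 0.1 ]
1.17 [-2.7  5.8  6.3] [1.3  0.52 0.12]
1.42 [-3.3  6.   6.2] [1.3  0.71 0.12]
1.67 [-3.4  5.9  7.6] [1.32 1.01 0.07]
1.92 [-5.   5.5  8.9] [1.36 1.15 0.09]
28.4667
[[259.5, 69.3], [259.9, 93.7], [250.0, 93.7], [259.8, 169.8], [215.8, 75.4], [304.1, 75.4]]
[[238.4, 153.1], [239.1, 162.8], [238.1, 186.9], [223.8, 156.4], [254.8, 157.0]]
29.6333
```

```bash
python3 - <<'E'
import cv2,numpy as np
im=cv2.imread("pics/w3.png")[40:190,160:360]
im=(255*(im/255.)**.6).astype(np.uint8)
cv2.imwrite("pics/w3c.png",cv2.resize(im,(800,600),interpolation=cv2.INTER_CUBIC))
E
```

```text
(no output)
```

View pics/w3c.png

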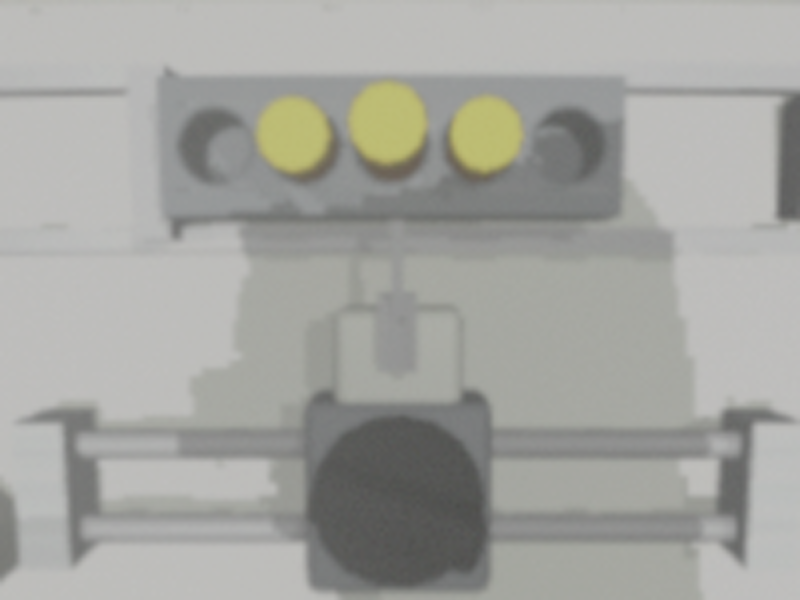

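The close view shows the pointer at about x=398 and the tall middle tube's cap at 388. The midpoint of the rack's end holes is at 391. That puts the pointer about 2 mm short, inside the 6 mm limit, with the tubes upright and the rack at the stop.

```bash
python3 -c "
from station import r
print(r.sign_off())"
```

```text
the job is handed in; nothing more can be done
None
```

I handed the job in; sign-off returned no verdict. The rack is at the end stop, the lever sprang back home, and the pointer sits about 2 mm from the tall tube's centre by camera (limit 6 mm).

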